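Slide the setting pin home in the seating tool's cradle

ROBOT

A 6-joint arm with a two-finger parallel gripper is mounted at the origin on the work surface. World frame = base frame: x ahead of the robot, y to its left, z up, the work surface at z = 0. Lengths are in mm, angles in rad, forces in N, time in s.
With the tool pointing down it reaches from about 275 to 1000 mm from the base axis. Payload 8.4 kg.
Tool frame: the origin (TCP) lies midway between the tips of the shut fingers; the grasp point (between the pads) lies 19 mm behind it (r.grip_point_offset is the distance from the TCP to the grasp point, in mm); z points along the fingers, x is the direction in which the jaws open and shut, and the axes are right-handed (so a half turn about z gives the same grasp; the last joint's range is limited). The gripper opens to 85 mm and grips with 20 to 120 N. Pads are 22 mm wide; open, the fingers measure 114 mm over their backs; the gripper's body (76 mm by 85 mm) begins 54 mm behind the grasp point. The pads swing forward as they close: fully open they stand 13 mm farther back than shut.
Start: joints at [1.204, 0.353, 1.633, -0, 1.155, -0.002], TCP at [222.975, 583.875, 231.281] pointing down, gripper open.
Joint ranges: [-2.63, 2.63], [-0.92, 2.1], [0.06, 2.66], [-1.3, 4.44], [0, 2.69], [-3.02, 3.02]. Speed limits (rad/s): [2.22, 2.22, 2.79, 3.14, 3.14, 3.14].

INTERFACE

Orientations are given as [roll, pitch, yaw] about the fixed x, y, z axes, in that order (R = Rz(yaw) Ry(pitch) Rx(roll)).
In Python, from rig import monitor, vision, sign_off, r gives the robot as it stands.
- The arm moves only by the shell command python3 -m inch 'ROWS' [FORCE]. ROWS is JSON, a list of rows, each an object with "dp": the shift along the tool's x, y, z in mm, a list of three; "angular": the turn, a rotation vector about the tool's x, y, z in rad, a list of three; "fingers": the closure in counts, from 0 (fully open) to 255 (shut). A call has 1 to 12 rows; each row is the pose to reach, as a shift and turn from the pose commanded when the call began, along the tool's axes at that moment; what a row does not reach only later rows make up. A row lasts 1/12 s, in which the tool goes at most 41.7 mm and 7.16 degrees, less where a joint would pass 70% of its speed; a pose out of reach is approached as far as the arm can. A call with a gripper value outside its range is refused whole. The fingers move at their own pace and stop on an object; FORCE is the grip in N (left out, the last holds). Time passes only in rows, so rows that repeat a pose let the fingers close. It gives the time, the measured TCP pose, the force and the opening at its end, in the units of the state.
- monitor.sense(): the state, without advancing time (a new reading comes with each control period).
- vision.grab_frame(name): name is "scene" or "top" or "wrist"; returns (picture, depth): 480x640x3 uint8, blue, green, red; 480x640 float32, mm along the optical axis (not along the pixel's ray), 0 where there is no reading.
- vision.camera_params(name): a dict with "fx", "fy", "cx", "cy" (pixels), "R" (3x3) and "t" (3): a world point X has camera coordinates R X + t. Camera axes: x right, y down, z forward; pixel columns grow to the right and rows downward; lengths in mm; the calibration is good to about 2 mm. A picture is of the moment at which its call begins: read the wrist's pose just before it. camera_params takes no time and is no camera call; for the wrist camera it gives the pose at the moment of the call.
- sign_off(): hands the job in, once; it reports no verdict.
The state is a dict: "clock": time; "qpos": joint angles; "qvel": joint speeds; "joint_efforts": joint torques, N m; "eef_pos": TCP position; "tcp_rot": TCP orientation; "contact_force": force on the tool from outside, world axes, zero at the start; "wrist_torque": the same for the moment, N m; "opening": opening from 0.0 (shut) to 1.0 (fully open).
Only numpy, scipy, OpenCV 4.12 (cv2) and the standard library are available. Lean on these libraries where they do the work, as an engineer would, in place of code of your own. Each camera call takes 0.05 s, during which the arm holds its last target.

TASK

The grommet seating tool has a loading cradle with two V-grooves, each holding a steel pin. Gently slide the thicker pin (the one with the stepped nose) along its own groove, without lifting it out, until its nose rests at the stop plate, then let go of it. Leave the slim pin where it is.

Things in the scene. Friction and masses are not known exactly. Their poses are not given: they have to be found in the camera images.
- cradle: Fixed: two parallel dark steel V-rails (260 mm long, 44 wide, flat tops 48 above the table) on a grey 460 x 170 base, grey lever tool (to 210 high) behind the stop. Origin: table height, under the rails' middle. x: along the grooves to the stop (rails x -130 to +130), z up. Groove centre lines at y = +50 and -50; 90 degree Vs, bottom 34 above the table, 28 wide at the top, open at the -x end.
- stop: Rigid upright steel plate across the ends of both grooves, 160 mm wide, 12 thick, top 78 above the table, fixed to the cradle. Origin: on the face that looks to the grooves (cradle x = +130), midway between them, at table height; x as the cradle's. Pressing the thick pin on it with over 30 N is ramming.
- punch: Thicker pin: steel cylinder 26 mm thick, 85 long, plus nose 12 thick, 15 long. Loose, 0.2-0.4 kg, sliding friction about 1 to 6 N. In either groove (varies), nose to the stop and 60-110 short of it. Origin: on its axis, 50 from flat rear end and 50 from nose tip; x to the nose. Axis 52 above the table, so its upper 17 stand above the rail, where the rear end can be pushed.
- slim_rod: Slim pin: plain steel rod 14 mm thick, 130 long, loose in the other groove, its top 3 above the rail. Origin: its centre; x along it. To be left alone. (An awl lies low between the rails and plays no part.)
There are look-alikes about, which are no part of the job. Leave any red or turquoise look-alike of the punch alone.

How it is judged:
By the outcome, as a careful person would: the job done as asked, in the order asked, and still so for the second after the job is handed in, with the robot touching nothing.
It also fails if it takes over 35 s, if anything falls off the work surface, if the arm or the gripper's body presses on something with over 40 N, if the wrist force passes 120 N, or if a joint passes its speed limit or range.

## Working session

There is one attempt and no reset: what is moved stays moved. The work goes in short steps, Python scripts to look and compute and a shell command to move; the robot and the scene stay as the last step left them, time stands still between calls to the robot, and variables do not carry over. Pictures are saved under pics/ and viewed, and the job is handed in when it is done.

```bash
ls; mkdir -p pics; python3 - <<'E'
from rig import monitor, vision, r
import cv2, numpy as np
s=monitor.sense(); print(s)
for n in ("scene","top"):
    p,d=vision.grab_frame(n); cv2.imwrite(f"pics/{n}0.png",p); np.save(f"pics/{n}0.npy",d)
    print(n,vision.camera_params(n))
E
```

```text
pics
{'clock': 0.0, 'qpos': array([ 1.20360777e+00,  3.53639150e-01,  1.63413733e+00, -1.61496052e-05,
        1.15520515e+00, -2.35658092e-03]), 'qvel': array([-0.00090405, -0.00097856, -0.00036143,  0.00056478,  0.00016767,
        0.00158692]), 'joint_efforts': array([ 9.31478389e-04, -6.05240035e+01, -3.42070663e+01,  2.46232676e-04,
        9.28181049e-03, -1.42132501e-05]), 'eef_pos': array([222.80251822, 583.42534866, 230.56593516]), 'tcp_rot': array([3.14158116e+00, 1.38901375e-03, 1.20597088e+00]), 'contact_force': array([ 0.63003707,  0.02836721, -0.59360002]), 'wrist_torque': array([-0.0134637 ,  0.00361245,  0.00270702]), 'opening': 0.9995170095894441}
scene {'fx': 452.7533163826137, 'fy': 452.7533163826137, 'cx': 317.203872482743, 'cy': 230.41412739433764, 'R': array([[-0.37238692,  0.92807316, -0.00286293],
       [ 0.58958654,  0.23418546, -0.77301027],
       [-0.71673963, -0.28954686, -0.63438704]]), 't': array([ 120.80031028, -264.20476467, 1170.41859965])}
top {'fx': 435.6201262005141, 'fy': 435.6201262005141, 'cx': 312.64197516210413, 'cy': 236.0120779629764, 'R': array([[ 1.08109403e-02, -9.99941052e-01,  1.00841548e-03],
       [-9.93284627e-01, -1.08551361e-02, -1.15186009e-01],
       [ 1.15190165e-01,  2.43625478e-04, -9.93343428e-01]]), 't': array([ 60.22735893, 492.7574435 , 659.85620889])}
```

View pics/scene0.png

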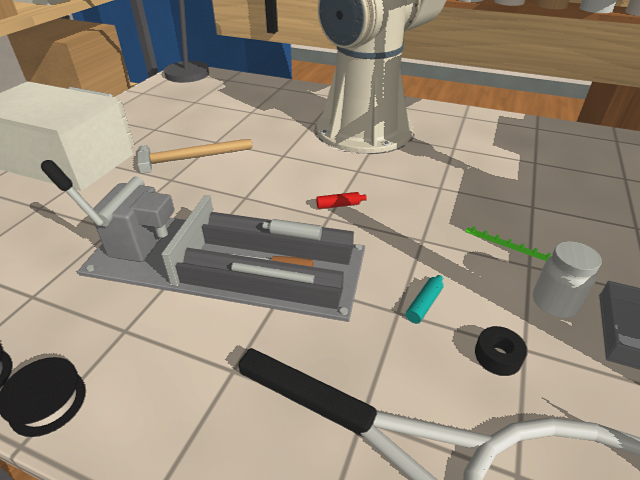

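View pics/top0.png

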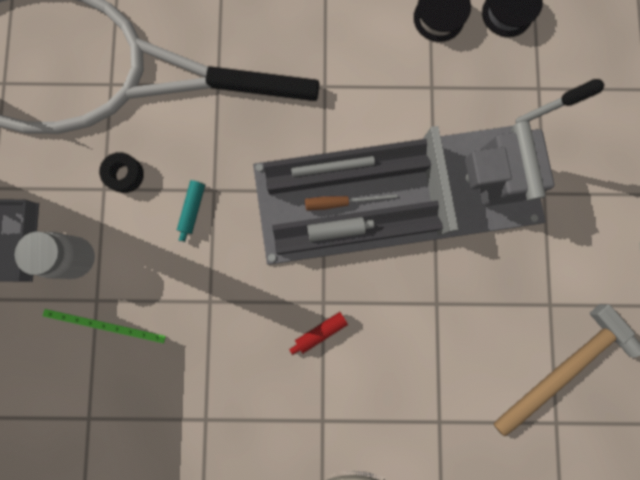

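The top view shows these candidates:
- Grey stepped pin in the near groove, at (340,228), with its nose at (372,224) towards the stop at (447,180).
- Slim rod at (333,166).
- Awl at (345,202).
- Red look-alike at (320,333).
- Turquoise look-alike at (190,210).

I choose the grey stepped pin. Next I'll measure it and check a close crop.

```bash
cat > h.py <<'E'
import numpy as np, cv2
from rig import vision
def cloud(d,c):
    v,u=np.mgrid[0:480,0:640]
    P=np.stack([(u-c['cx'])/c['fx']*d,(v-c['cy'])/c['fy']*d,d],-1)
    return (P-np.array(c['t']))@np.array(c['R'])   # R^T(P-t)
def px(X,c):
    p=np.array(c['R'])@np.asarray(X,float)+c['t']; return p[0]/p[2]*c['fx']+c['cx'],p[1]/p[2]*c['fy']+c['cy']
E
python3 - <<'E'
from h import *
for n,pts in (("top",dict(pr=(311,231),pm=(335,229),pn=(362,226),nose=(369,225),sl0=(295,170),sl1=(372,161),slm=(333,166),rail=(400,222),stop=(450,200),base=(262,200),table=(230,300))),("scene",dict(pm=(295,230),nose=(267,226),slm=(275,271),table=(250,330)))):
    d=np.load(f"pics/{n}0.npy");c=vision.camera_params(n);W=cloud(d,c)
    for k,(u,v) in pts.items(): print(n,k,W[v,u].round(1))
    cv2.imwrite(f"pics/{n}_crop.png",cv2.resize(cv2.imread(f"pics/{n}0.png")[(120 if n=='top' else 180):(270 if n=='top' else 330),(250 if n=='top' else 150):(450 if n=='top' else 350)],None,fx=4,fy=4,interpolation=cv2.INTER_CUBIC))
# rail tops: points height 44..52 in top view
d=np.load("pics/top0.npy");c=vision.camera_params("top");W=cloud(d,c)
roi=np.zeros((480,640),bool);roi[120:270,250:460]=True
for lo,hi in((4,14),(30,40),(44,52),(55,70),(70,85)):
    m=roi&(W[...,2]>lo)&(W[...,2]<hi); P=W[m]; print(lo,hi,len(P)); 
    if len(P)>50: print(np.median(P,0).round(1), cv2.minAreaRect(P[:,:2].astype(np.float32)))
E
```

```text
top pr [495.4  68.1  65. ]
top pm [498.9  32.2  64.4]
top pn [503.6  -8.1  66.4]
top nose [506.9 -20.1  54.8]
top sl0 [592.7  94.2  50.1]
top sl1 [608.3 -25.8  50.6]
top slm [599.2  35.1  52.1]
top rail [515.  -71.5  34.7]
top stop [ 542.1 -137.1   78.3]
top base [552.4 149.   11.4]
top table [389.7 198.3  -0.8]
scene pm [510.1  34.7  58.7]
scene nose [513.7 -16.1  54.8]
scene slm [603.5  42.5  51. ]
scene table [682.8  36.5  -0.8]
4 14 7819
[553.4  -6.5  10.2] ((577.382568359375, -11.623779296875), (210.2663116455078, 355.8833923339844), 9.128125190734863)
30 40 1952
[546.5 -38.7  36.4] ((546.4105834960938, 2.4066925048828125), (159.39364624023438, 267.37677001953125), 12.68629264831543)
44 52 5937
[579.4   6.8  48. ] ((550.9913940429688, 4.2369842529296875), (158.38687133789062, 264.1134338378906), 10.419432640075684)
55 70 1315
[503.4  12.6  63.1] ((552.3609008789062, -23.275650024414062), (159.04978942871094, 214.25123596191406), 12.485872268676758)
70 85 1009
[ 573.7 -127.7   77.9] ((576.126708984375, -128.4602508544922), (159.7130126953125, 13.216446876525879), 9.070425987243652)
```

View pics/top_crop.png

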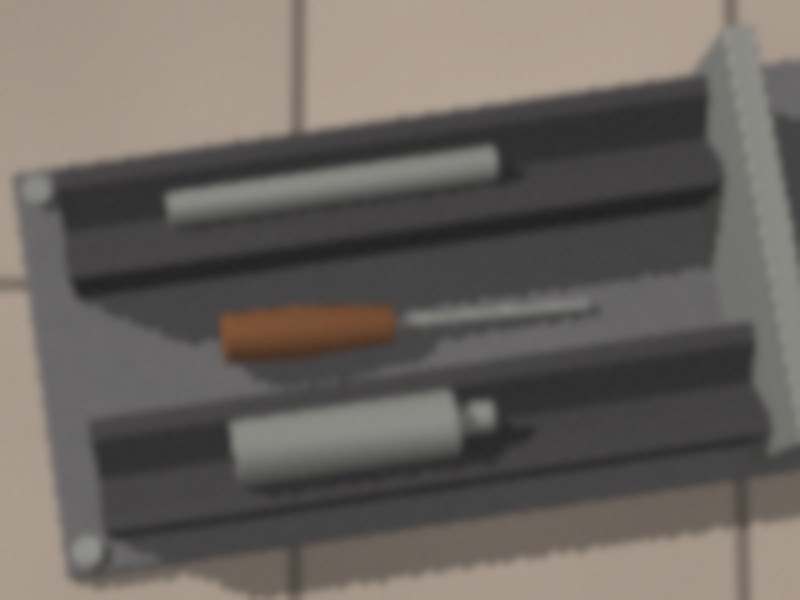

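View pics/scene_crop.png

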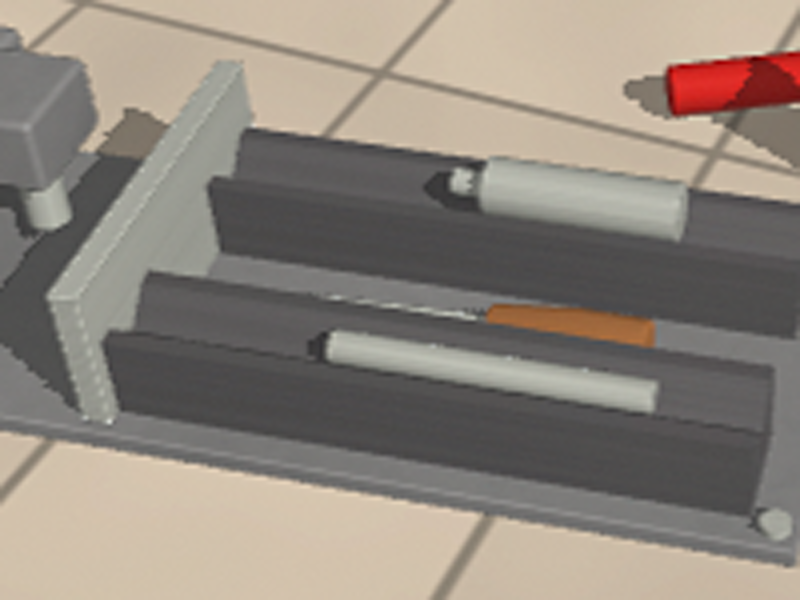

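```bash
python3 - <<'E'
from h import *
from scipy.optimize import least_squares
cs={n:vision.camera_params(n) for n in("top","scene")}
Ws={n:cloud(np.load(f"pics/{n}0.npy"),cs[n]) for n in cs}
for n in cs:
    W=Ws[n]; Z=W[...,2]
    # stop top
    m=(Z>74)&(Z<82)&(W[...,0]>480)&(W[...,0]<680)&(W[...,1]<-90)&(W[...,1]>-160)
    print(n,"stop",cv2.minAreaRect(W[m][:,:2].astype(np.float32)),np.median(W[m],0))
    # rail tops+pins region
    yaw=np.radians(-81); ex=np.array([np.cos(yaw),np.sin(yaw)]); ey=np.array([-ex[1],ex[0]])
    # bbox of pin by height>54 within area
    m=(Z>54)&(Z<70)&(W[...,0]>460)&(W[...,0]<545)&(W[...,1]>-60)&(W[...,1]<110)
    P=W[m]; print("pin n",len(P))
    q=P[:,:2]@np.stack([ex,ey],1); print("pin along 1,99%",np.percentile(q[:,0],[0,1,50,99,100]).round(1), "y",np.percentile(q[:,1],[1,50,99]).round(1))
    B=P[(q[:,0]<np.percentile(q[:,0],99)-18)]
    def f(p): # axis: yaw p0, lateral p1, height p2
        n_=np.array([-np.sin(p[0]),np.cos(p[0])]); return np.hypot(B[:,:2]@n_-p[1],B[:,2]-p[2])-13
    s=least_squares(f,[yaw,np.median(q[:,1]),52],loss='soft_l1'); print("cyl yaw deg",np.degrees(s.x[0]),s.x[1:],np.sqrt(np.mean(s.fun**2)))
    m=(Z>49.2)&(Z<56)&(W[...,0]>570)&(W[...,0]<630)&(W[...,1]>-60)&(W[...,1]<120)
    P=W[m]; l=cv2.fitLine(P[:,:2].astype(np.float32),cv2.DIST_HUBER,0,.01,.01).ravel(); print("slim",len(P),l,np.degrees(np.arctan2(l[1],l[0])),np.median(P,0), "z95",np.percentile(P[:,2],95))
E
```

```text
top stop ((578.3848876953125, -142.4363555908203), (159.6453399658203, 41.40813446044922), 9.048140525817871) [ 574.61721508 -128.3054288    78.0300923 ]
pin n 991
pin along 1,99% [  5.2   6.1  50.8 102.8 105.3] y [485.9 497.3 510.3]
cyl yaw deg -80.85384273734402 [498.35179193  52.326861  ] 0.9439710636976312
slim 688 [ 1.5882511e-01 -9.8730671e-01  5.9961261e+02  3.5019814e+01] -80.86129 [599.51467837  33.48455641  50.13862047] z95 52.09990089237652
scene stop ((580.474609375, -142.229736328125), (160.5928955078125, 43.30710983276367), 9.096610069274902) [ 589.55260961 -125.36286651   77.14593874]
pin n 606
pin along 1,99% [  4.3   4.7  48.  101.3 104. ] y [491.1 505.9 512.8]
cyl yaw deg -84.87124924100628 [504.21005929  50.81991382] 2.28714089388079
slim 259 [ 1.5650985e-01 -9.8767638e-01  6.0152045e+02  4.0102024e+01] -80.99562 [601.58748481  44.98685532  50.04920624] z95 51.48623927328155
```

The crops confirm the choice: the fat grey pin with the stepped nose sits in the near groove and the slim rod in the far one.

From the top view, the cradle yaw is about -80.9° and the pin axis height is 52.3. The lateral position is 498.4, and the slim rod is 99 away against an expected 100. Along the groove, the rear end is at s≈4.5, the nose at about 104 and the stop face at about 212.

I'll push with shut fingers along +tool y at yaw 0.159. First I'll travel high to behind the pin.

```bash
python3 -m inch '[{"dp":[-25,30,0],"angular":[0,0,0.08],"fingers":255},{"dp":[-54,64,0],"angular":[0,0,0.17],"fingers":255},{"dp":[-81,96,0],"angular":[0,0,0.26],"fingers":255},{"dp":[-108,128,0],"angular":[0,0,0.35],"fingers":255},{"dp":[-135,160,0],"angular":[0,0,0.44],"fingers":255},{"dp":[-162,192,0],"angular":[0,0,0.53],"fingers":255},{"dp":[-189,224,0],"angular":[0,0,0.62],"fingers":255},{"dp":[-216,256,0],"angular":[0,0,0.71],"fingers":255},{"dp":[-243,288,0],"angular":[0,0,0.80],"fingers":255},{"dp":[-270,320,0],"angular":[0,0,0.89],"fingers":255},{"dp":[-297,352,0],"angular":[0,0,0.97],"fingers":255},{"dp":[-322,384,0],"angular":[0,0,1.047],"fingers":255}]'
```

```text
clock: 1.1
eef_pos: [465.1, 147.2, 231.2]
tcp_rot: [-3.142, 0.0, 0.155]
contact_force: [2.2, 0.7, 0.7]
opening: -0.003
```

```bash
python3 -m inch '[{"dp":[8,19,20],"angular":[0,0,0],"fingers":255},{"dp":[15,38,50],"angular":[0,0,0],"fingers":255},{"dp":[15,38,80],"angular":[0,0,0],"fingers":255},{"dp":[15,38,110],"angular":[0,0,0],"fingers":255},{"dp":[15,38,130],"angular":[0,0,0],"fingers":255},{"dp":[15,38,130],"angular":[0,0,0],"fingers":255}]'
python3 - <<'E'
from h import *
from rig import monitor
for n in ("wrist","top"):
    s=monitor.sense();c=vision.camera_params(n);p,d=vision.grab_frame(n);cv2.imwrite(f"pics/{n}1.png",p);np.save(f"pics/{n}1.npy",d);np.savez(f"pics/{n}1c.npz",**c)
print(s['eef_pos'],s['tcp_rot'],s['contact_force'],s['clock'])
E
```

```text
clock: 1.6
eef_pos: [482.7, 113.2, 97.4]
tcp_rot: [3.141, 0.007, 0.159]
contact_force: [-1.0, -0.8, -0.9]
opening: -0.003
[483.98337398 113.62998916  99.53289842] [3.14125596 0.00481777 0.1587356 ] [ 0.77432549  0.55689616 -0.00668508] 1.65
```

View pics/wrist1.png

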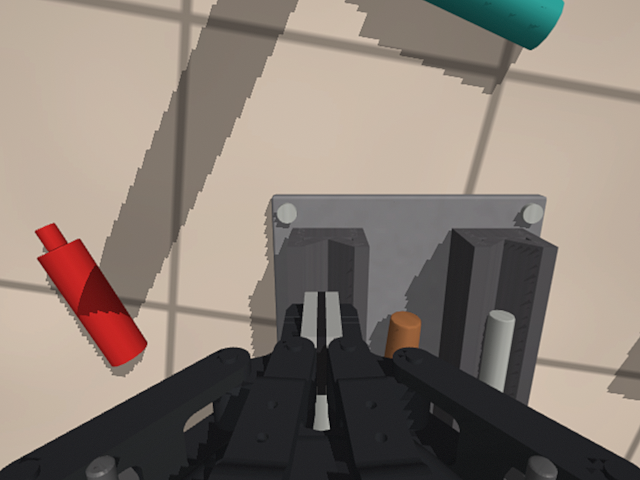

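View pics/top1.png

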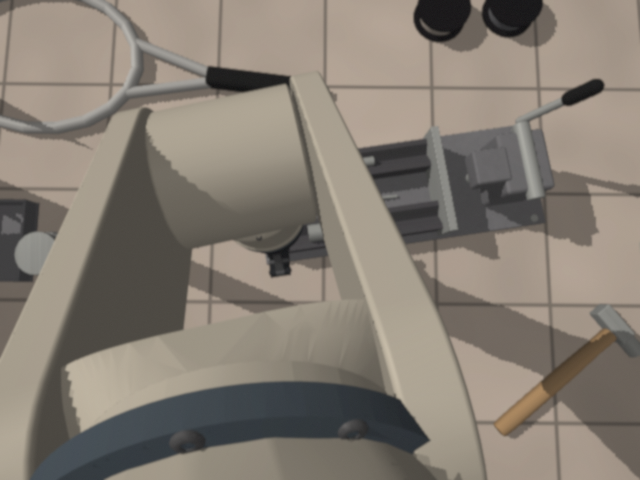

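The wrist view shows the shut tips at (322,295) above the open end of the near groove (V at about (330,250)). The pin itself is hidden behind the fingers. I'll check the groove centre against the wrist depth.

```bash
python3 - <<'E'
from h import *
c=dict(np.load("pics/wrist1c.npz")); W=cloud(np.load("pics/wrist1.npy"),c)
yaw=np.radians(-80.87); ex=np.array([np.cos(yaw),np.sin(yaw)]); ey=np.array([-ex[1],ex[0]])
S=W[...,:2]@ex; L=W[...,:2]@ey
print("cam pos",-np.array(c['R']).T@c['t'])
for v in (236,245,255,265,275): 
    print(v,[(round(float(L[v,u]),1),round(float(W[v,u,2]),1)) for u in range(280,375,6)], round(float(S[v,326]),1))
m=(abs(W[...,2]-48)<2)&(L>540)&(L<640)&(S<0); print("far rail L",np.percentile(L[m],[1,50,99]))
m=(abs(W[...,2]-48)<1.5)&(L>460)&(L<535)&(S<-10); print("near rail L",np.percentile(L[m],[1,50,99]),"S min",np.percentile(S[m],[0,1]))
p=np.array([483.98,113.63]);print("tcp s,l",p@ex,p@ey)
E
```

```text
cam pos [472.43134658 188.18358032 239.9635866 ]
236 [(468.8, 10.0), (472.5, 9.2), (478.0, 28.6), (481.6, 30.7), (485.1, 31.0), (488.5, 28.6), (492.0, 29.5), (495.5, 29.4), (499.0, 29.3), (502.4, 29.8), (505.9, 29.6), (509.3, 30.1), (513.0, 28.1), (516.3, 30.3), (519.8, 29.4), (526.0, 8.4)] -48.4
245 [(468.5, 9.5), (472.4, 9.6), (479.4, 46.2), (482.7, 47.2), (485.9, 46.2), (489.0, 43.1), (492.2, 40.1), (495.5, 36.4), (498.9, 33.8), (502.3, 37.2), (505.5, 40.7), (508.6, 43.0), (511.6, 47.0), (514.8, 46.9), (518.0, 47.4), (525.8, 11.5)] -44.4
255 [(468.3, 9.7), (472.2, 9.4), (479.5, 49.1), (482.6, 47.6), (485.8, 46.7), (489.0, 44.4), (492.2, 40.8), (495.5, 37.1), (498.9, 34.4), (502.3, 36.9), (505.5, 41.7), (508.7, 43.4), (511.8, 46.1), (514.8, 48.3), (518.2, 47.2), (526.2, 10.2)] -38.6
265 [(468.0, 8.9), (472.0, 10.0), (479.4, 49.1), (482.6, 48.2), (485.7, 46.8), (488.9, 43.5), (492.1, 39.4), (495.5, 37.4), (499.0, 33.5), (502.3, 38.2), (505.6, 40.3), (508.8, 44.0), (511.9, 46.6), (515.0, 48.1), (518.2, 48.7), (526.6, 9.3)] -32.7
275 [(468.0, 10.5), (471.9, 11.1), (479.3, 49.5), (482.5, 48.9), (485.6, 46.9), (488.8, 43.7), (492.1, 39.9), (495.5, 37.4), (499.0, 34.1), (502.4, 37.5), (505.8, 39.0), (508.9, 43.4), (512.0, 47.4), (515.0, 49.3), (518.5, 47.8), (526.7, 10.3)] -26.1
far rail L [576.3909865  609.253088   620.78681652]
near rail L [476.82567742 511.85380857 520.68209482] S min [-48.71220747 -48.49187824]
tcp s,l -35.3948528883145 495.87863604819137
```

Wrist depth puts the V bottom at 498.9 and z≈34, with the rail end at s=-48.5, so the stop face is at about 211.5. This agrees with the top view. Next is lowering the tip behind the pin.

```bash
python3 -m inch '[{"dp":[3,0,15],"angular":[0,0,0],"fingers":255},{"dp":[3,0,28],"angular":[0,0,0],"fingers":255},{"dp":[3,0,38],"angular":[0,0,0],"fingers":255},{"dp":[3,0,44],"angular":[0,0,0],"fingers":255},{"dp":[3,0,46],"angular":[0,0,0],"fingers":255},{"dp":[3,0,46],"angular":[0,0,0],"fingers":255}]'
python3 - <<'E'
from h import *
from rig import monitor
p,d=vision.grab_frame("scene");cv2.imwrite("pics/scene2.png",cv2.resize(p[170:330,170:380],None,fx=3.5,fy=3.5,interpolation=cv2.INTER_CUBIC))
s=monitor.sense();print(s['eef_pos'],s['tcp_rot'],s['contact_force'],s['clock'])
E
```

```text
clock: 2.2
eef_pos: [488.8, 114.7, 55.5]
tcp_rot: [3.142, -0.0, 0.159]
contact_force: [-0.0, -0.7, -0.8]
opening: -0.007
[488.95418177 114.77155025  55.78404925] [-3.14157853e+00 -4.94134464e-04  1.59172987e-01] [-0.7522788  -0.39359162  0.07674678] 2.25
```

View pics/scene2.png

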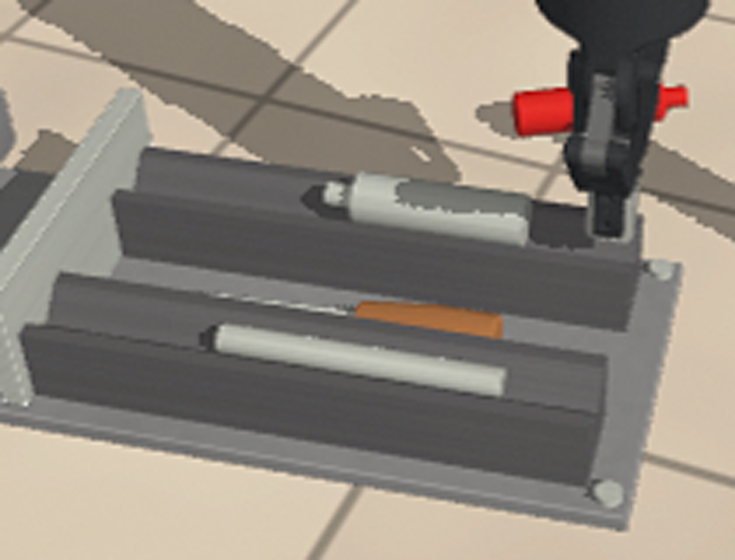

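The shut tip stands over the groove, clear of the pin's rear. In this crop the rear is at (528,220) and the tip at (612,230). Now correct 2 mm sideways and 3 mm down, and creep up to the rear face.

```bash
python3 -m inch '[{"dp":[-2,3,3],"angular":[0,0,0],"fingers":255},{"dp":[-2,9,3],"angular":[0,0,0],"fingers":255},{"dp":[-2,15,3],"angular":[0,0,0],"fingers":255},{"dp":[-2,20,3],"angular":[0,0,0],"fingers":255},{"dp":[-2,23,3],"angular":[0,0,0],"fingers":255},{"dp":[-2,25,3],"angular":[0,0,0],"fingers":255},{"dp":[-2,27,3],"angular":[0,0,0],"fingers":255},{"dp":[-2,29,3],"angular":[0,0,0],"fingers":255},{"dp":[-2,31,3],"angular":[0,0,0],"fingers":255},{"dp":[-2,33,3],"angular":[0,0,0],"fingers":255},{"dp":[-2,35,3],"angular":[0,0,0],"fingers":255},{"dp":[-2,37,3],"angular":[0,0,0],"fingers":255}]'
python3 - <<'E'
from h import *
from rig import monitor
p,d=vision.grab_frame("scene");cv2.imwrite("pics/scene3.png",cv2.resize(p[170:330,170:380],None,fx=3.5,fy=3.5,interpolation=cv2.INTER_CUBIC))
s=monitor.sense();print(s['eef_pos'],s['tcp_rot'],s['contact_force'],s['clock'])
e=s['eef_pos'];print("s,l",.1587*e[0]-.9873*e[1],.9873*e[0]+.1587*e[1])
E
```

```text
clock: 3.25
eef_pos: [492.6, 77.9, 52.3]
tcp_rot: [-3.141, -0.0, 0.159]
contact_force: [0.4, 2.6, 0.9]
opening: -0.001
[492.63024071  77.56711831  52.30687641] [-3.14152640e+00 -2.29908424e-05  1.59067867e-01] [-1.26234671  2.03760357  0.27238401] 3.3
s,l 1.5984032899525147 498.6837383267216
```

View pics/scene3.png

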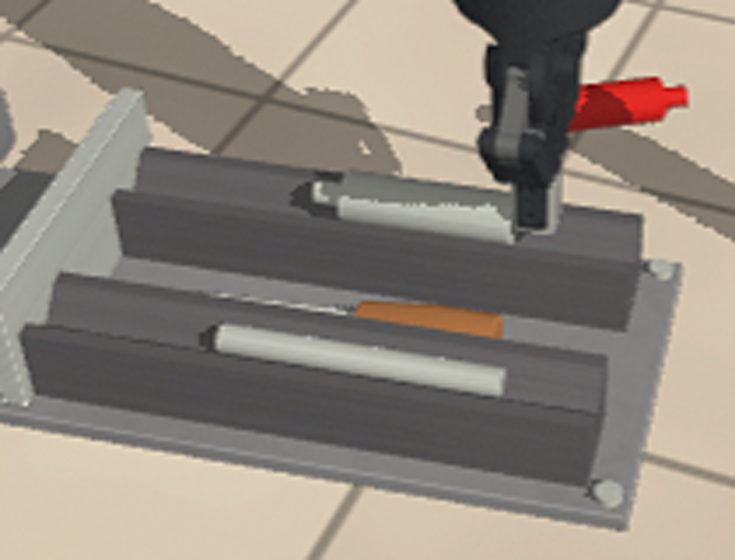

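The fingertip is in contact (about 2.5 N). The pin has moved about 6 mm and stays straight in its groove. About 99 mm is left by measurement, so I'll slide 84 mm at moderate speed.

```bash
python3 -m inch '[{"dp":[0,2,0],"angular":[0,0,0],"fingers":255},{"dp":[0,5,0],"angular":[0,0,0],"fingers":255},{"dp":[0,9,0],"angular":[0,0,0],"fingers":255},{"dp":[0,13,0],"angular":[0,0,0],"fingers":255},{"dp":[0,17,0],"angular":[0,0,0],"fingers":255},{"dp":[0,21,0],"angular":[0,0,0],"fingers":255},{"dp":[0,25,0],"angular":[0,0,0],"fingers":255},{"dp":[0,29,0],"angular":[0,0,0],"fingers":255},{"dp":[0,33,0],"angular":[0,0,0],"fingers":255},{"dp":[0,37,0],"angular":[0,0,0],"fingers":255},{"dp":[0,40,0],"angular":[0,0,0],"fingers":255},{"dp":[0,42,0],"angular":[0,0,0],"fingers":255}]'
python3 - <<'E'
from rig import monitor
s=monitor.sense();e=s['eef_pos'];print("s,l",.1587*e[0]-.9873*e[1],.9873*e[0]+.1587*e[1])
E
python3 -m inch '[{"dp":[0,2,0],"angular":[0,0,0],"fingers":255},{"dp":[0,5,0],"angular":[0,0,0],"fingers":255},{"dp":[0,9,0],"angular":[0,0,0],"fingers":255},{"dp":[0,13,0],"angular":[0,0,0],"fingers":255},{"dp":[0,17,0],"angular":[0,0,0],"fingers":255},{"dp":[0,21,0],"angular":[0,0,0],"fingers":255},{"dp":[0,25,0],"angular":[0,0,0],"fingers":255},{"dp":[0,29,0],"angular":[0,0,0],"fingers":255},{"dp":[0,33,0],"angular":[0,0,0],"fingers":255},{"dp":[0,37,0],"angular":[0,0,0],"fingers":255},{"dp":[0,39,0],"angular":[0,0,0],"fingers":255},{"dp":[0,40,0],"angular":[0,0,0],"fingers":255}]'
python3 - <<'E'
from h import *
from rig import monitor
p,d=vision.grab_frame("scene");cv2.imwrite("pics/scene4.png",cv2.resize(p[170:330,150:360],None,fx=3.5,fy=3.5,interpolation=cv2.INTER_CUBIC))
p,d=vision.grab_frame("top");cv2.imwrite("pics/top4.png",cv2.resize(p[130:260,290:470],None,fx=4,fy=4,interpolation=cv2.INTER_CUBIC))
s=monitor.sense();print(s['eef_pos'],s['contact_force'],s['clock'])
e=s['eef_pos'];print("s,l",.1587*e[0]-.9873*e[1],.9873*e[0]+.1587*e[1])
E
```

```text
clock: 4.3
eef_pos: [499.3, 35.9, 52.3]
tcp_rot: [3.142, -0.0, 0.159]
contact_force: [-1.2, 3.0, 1.4]
opening: 0.001
s,l 43.805311725952706 498.7004630072451
clock: 5.3
eef_pos: [505.6, -3.6, 52.3]
tcp_rot: [3.142, -0.0, 0.159]
contact_force: [0.4, 3.6, 1.1]
opening: 0.002
[505.48030236  -3.54262482  52.21445188] [-0.15487409 -0.16233154 -0.96726454] 5.4
s,l 83.71735747040653 498.49848795597063
```

View pics/scene4.png

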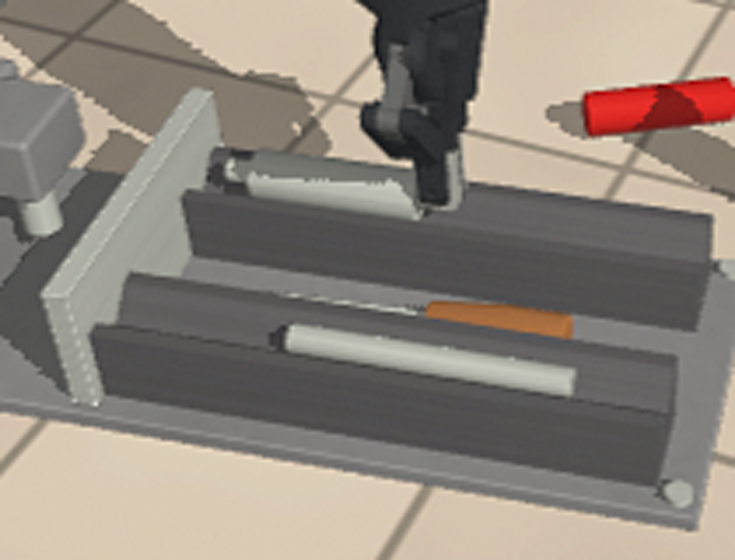

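View pics/top4.png

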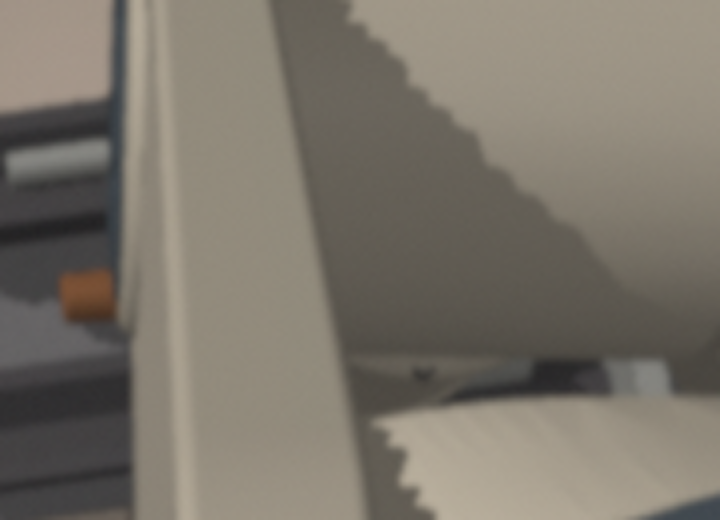

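The pin is still seated in the groove, with its nose at (235,168) in the scene crop, some 16 mm short of the stop. The slim rod hasn't moved. The top view is blocked by the arm. The last stretch goes slowly, watching the force.

```bash
python3 -m inch '[{"dp":[0,1,0],"angular":[0,0,0],"fingers":255},{"dp":[0,2,0],"angular":[0,0,0],"fingers":255},{"dp":[0,3,0],"angular":[0,0,0],"fingers":255},{"dp":[0,4,0],"angular":[0,0,0],"fingers":255},{"dp":[0,5,0],"angular":[0,0,0],"fingers":255},{"dp":[0,6,0],"angular":[0,0,0],"fingers":255},{"dp":[0,7,0],"angular":[0,0,0],"fingers":255},{"dp":[0,8,0],"angular":[0,0,0],"fingers":255},{"dp":[0,9,0],"angular":[0,0,0],"fingers":255},{"dp":[0,10,0],"angular":[0,0,0],"fingers":255},{"dp":[0,11,0],"angular":[0,0,0],"fingers":255},{"dp":[0,11.5,0],"angular":[0,0,0],"fingers":255}]'
```

```text
clock: 6.4
eef_pos: [507.3, -14.7, 52.2]
tcp_rot: [-3.142, 0.0, 0.159]
contact_force: [-0.7, 2.1, -0.4]
opening: -0.001
```

```bash
python3 -m inch '[{"dp":[0,0.4,0],"angular":[0,0,0],"fingers":255},{"dp":[0,0.8,0],"angular":[0,0,0],"fingers":255},{"dp":[0,1.2,0],"angular":[0,0,0],"fingers":255},{"dp":[0,1.6,0],"angular":[0,0,0],"fingers":255},{"dp":[0,2,0],"angular":[0,0,0],"fingers":255}]'
```

```text
clock: 6.82
eef_pos: [507.6, -16.5, 52.3]
tcp_rot: [-3.142, 0.0, 0.159]
contact_force: [-0.9, 2.6, 1.4]
opening: 0.001
```

```bash
python3 -m inch '[{"dp":[0,0.3,0],"angular":[0,0,0],"fingers":255},{"dp":[0,0.6,0],"angular":[0,0,0],"fingers":255},{"dp":[0,0.9,0],"angular":[0,0,0],"fingers":255},{"dp":[0,1.2,0],"angular":[0,0,0],"fingers":255}]'
```

```text
clock: 7.15
eef_pos: [507.8, -17.7, 52.3]
tcp_rot: [-3.142, 0.0, 0.159]
contact_force: [-1.4, 2.1, 0.7]
opening: 0.001
```

```bash
python3 - <<'E'
from h import *
p,d=vision.grab_frame("scene");cv2.imwrite("pics/scene5.png",cv2.resize(p[190:250,180:280],None,fx=7,fy=7,interpolation=cv2.INTER_CUBIC))
E
python3 -m inch '[{"dp":[0,0.3,0],"angular":[0,0,0],"fingers":255},{"dp":[0,0.6,0],"angular":[0,0,0],"fingers":255},{"dp":[0,0.8,0],"angular":[0,0,0],"fingers":255}]'
```

```text
clock: 7.45
eef_pos: [508.0, -18.5, 52.3]
tcp_rot: [-3.142, 0.0, 0.159]
contact_force: [-2.4, 2.6, 1.1]
opening: 0.001
```

View pics/scene5.png

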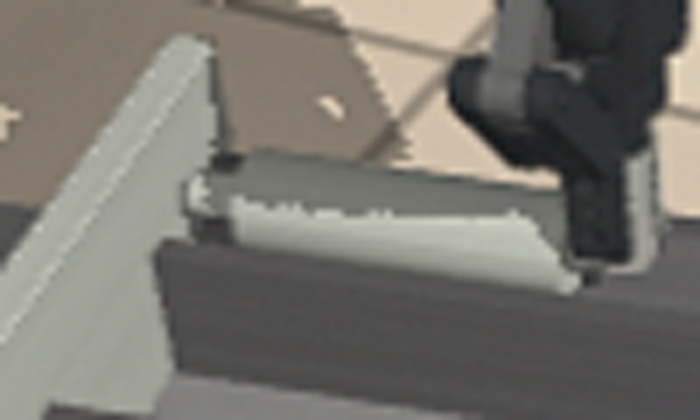

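The nose at (195,190) is close to the plate face, and the force is still only sliding friction. I'll keep creeping.

```bash
python3 -m inch '[{"dp":[0,0.3,0],"angular":[0,0,0],"fingers":255},{"dp":[0,0.6,0],"angular":[0,0,0],"fingers":255},{"dp":[0,0.8,0],"angular":[0,0,0],"fingers":255}]'
```

```text
clock: 7.7
eef_pos: [508.1, -19.3, 52.3]
tcp_rot: [3.142, -0.0, 0.159]
contact_force: [-1.9, 2.6, -0.3]
opening: -0.005
```

```bash
python3 -m inch '[{"dp":[0,0.3,0],"angular":[0,0,0],"fingers":255},{"dp":[0,0.6,0],"angular":[0,0,0],"fingers":255}]'
```

```text
clock: 7.87
eef_pos: [508.2, -19.9, 52.3]
tcp_rot: [-3.142, 0.0, 0.159]
contact_force: [-1.3, 2.4, 0.4]
opening: -0.003
```

```bash
python3 -m inch '[{"dp":[0,0.3,0],"angular":[0,0,0],"fingers":255},{"dp":[0,0.6,0],"angular":[0,0,0],"fingers":255}]'
```

```text
clock: 8.03
eef_pos: [508.3, -20.5, 52.3]
tcp_rot: [-3.142, 0.0, 0.159]
contact_force: [-2.7, 3.6, 0.6]
opening: -0.0
```

```bash
python3 -m inch '[{"dp":[0,0.3,0],"angular":[0,0,0],"fingers":255},{"dp":[0,0.6,0],"angular":[0,0,0],"fingers":255}]'
```

```text
clock: 8.2
eef_pos: [508.4, -21.1, 52.3]
tcp_rot: [-3.142, 0.0, 0.159]
contact_force: [-2.3, 4.5, 0.4]
opening: 0.002
```

```bash
python3 -m inch '[{"dp":[0,0.2,0],"angular":[0,0,0],"fingers":255},{"dp":[0,0.4,0],"angular":[0,0,0],"fingers":255}]'
```

```text
clock: 8.37
eef_pos: [508.4, -21.1, 52.3]
tcp_rot: [-3.141, 0.0, 0.159]
contact_force: [-1.8, 6.7, 1.3]
opening: -0.003
```

```bash
python3 -m inch '[{"dp":[0,0.2,0],"angular":[0,0,0],"fingers":255},{"dp":[0,0.4,0],"angular":[0,0,0],"fingers":255}]'
python3 - <<'E'
from h import *
p,d=vision.grab_frame("scene");cv2.imwrite("pics/scene6.png",cv2.resize(p[190:250,180:280],None,fx=7,fy=7,interpolation=cv2.INTER_CUBIC))
E
```

```text
clock: 8.53
eef_pos: [508.4, -21.1, 52.3]
tcp_rot: [-3.14, 0.0, 0.158]
contact_force: [-2.1, 9.8, 1.4]
opening: 0.005
```

View pics/scene6.png

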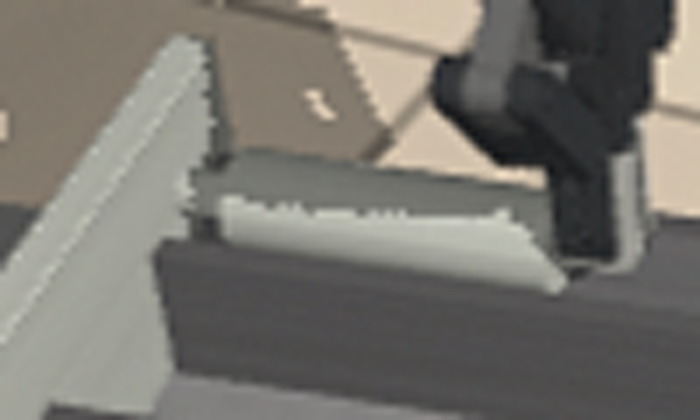

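The tool has stopped advancing (y = -21.1) while the force rises to about 10 N, so the nose is on the stop. This is well under 30 N. Back straight off, then up and clear.

```bash
python3 -m inch '[{"dp":[0,-1,0],"angular":[0,0,0],"fingers":255},{"dp":[0,-3,0],"angular":[0,0,0],"fingers":255},{"dp":[0,-8,0],"angular":[0,0,0],"fingers":255},{"dp":[0,-16,0],"angular":[0,0,0],"fingers":255},{"dp":[0,-25,-5],"angular":[0,0,0],"fingers":255},{"dp":[0,-35,-25],"angular":[0,0,0],"fingers":255},{"dp":[0,-50,-55],"angular":[0,0,0],"fingers":255},{"dp":[0,-75,-85],"angular":[0,0,0],"fingers":255},{"dp":[0,-105,-115],"angular":[0,0,0],"fingers":255},{"dp":[0,-135,-140],"angular":[0,0,0],"fingers":255},{"dp":[0,-165,-160],"angular":[0,0,0],"fingers":255},{"dp":[0,-195,-170],"angular":[0,0,0],"fingers":255}]'
python3 -m inch '[{"dp":[0,-35,0],"angular":[0,0,0],"fingers":255},{"dp":[0,-70,0],"angular":[0,0,0],"fingers":255},{"dp":[0,-105,0],"angular":[0,0,0],"fingers":255},{"dp":[0,-140,0],"angular":[0,0,0],"fingers":255},{"dp":[0,-170,0],"angular":[0,0,0],"fingers":255},{"dp":[0,-180,0],"angular":[0,0,0],"fingers":255},{"dp":[0,-180,0],"angular":[0,0,0],"fingers":255}]'
python3 - <<'E'
from h import *
c={}
for n in ("top","scene"):
    p,d=vision.grab_frame(n);c=vision.camera_params(n);W=cloud(d,c)
    cv2.imwrite(f"pics/{n}7.png",cv2.resize(p[120:270,250:460] if n=="top" else p[180:320,160:360],None,fx=3.8,fy=3.8,interpolation=cv2.INTER_CUBIC))
    ex=np.array([.1587,-.9873]);ey=np.array([.9873,.1587]);S=W[...,:2]@ex;L=W[...,:2]@ey;Z=W[...,2]
    m=(Z>58)&(Z<70)&(abs(L-499)<16)&(S<195)&(S>-50);print(n,"body s",np.percentile(S[m],[0,1,99,100]).round(1),"L,Z",np.median(L[m]),np.percentile(Z[m],98))
    m=(Z>49.5)&(Z<56)&(abs(L-598)<8)&(S<180)&(S>-45);print("slim s",np.percentile(S[m],[1,50,99]).round(1))
    if n=="top":
        W0=cloud(np.load("pics/top0.npy"),c);S=W0[...,:2]@ex;L=W0[...,:2]@ey;Z=W0[...,2];m=(Z>49.5)&(Z<56)&(abs(L-598)<8)&(S<180)&(S>-45);print("slim before",np.percentile(S[m],[1,50,99]).round(1))
E
```

```text
clock: 9.58
eef_pos: [478.0, 173.1, 225.8]
tcp_rot: [-3.141, -0.004, 0.159]
contact_force: [1.2, 0.8, 0.4]
opening: 0.003
clock: 10.17
eef_pos: [448.1, 351.0, 222.4]
tcp_rot: [-3.141, -0.0, 0.162]
contact_force: [-0.4, -0.2, 0.3]
opening: 0.002
top body s [112.1 112.9 194.3 194.8] L,Z 497.48463694254497 66.68839705284852
slim s [ -3.5  61.4 122.8]
slim before [ -2.7  61.7 123. ]
scene body s [111.1 112.2 193.6 194.7] L,Z 504.04363604150944 65.44737466122793
slim s [ -4.7  53.  122.1]
```

View pics/top7.png

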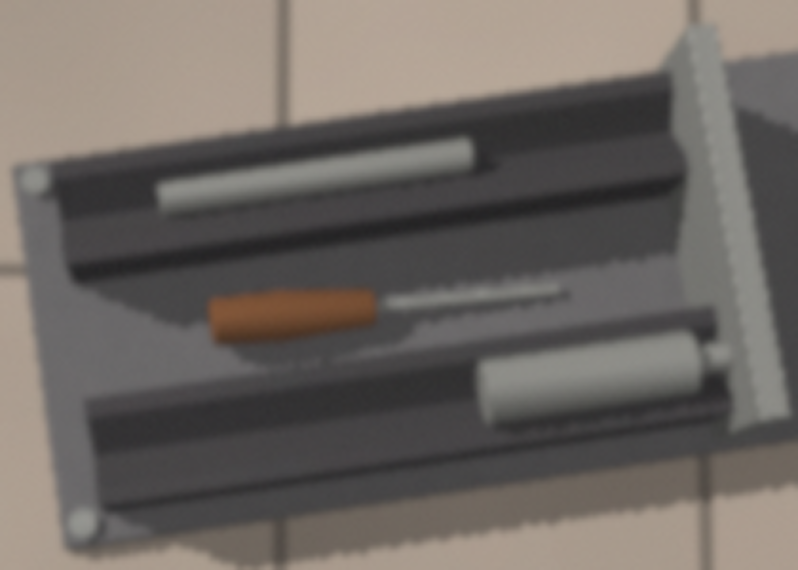

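View pics/scene7.png

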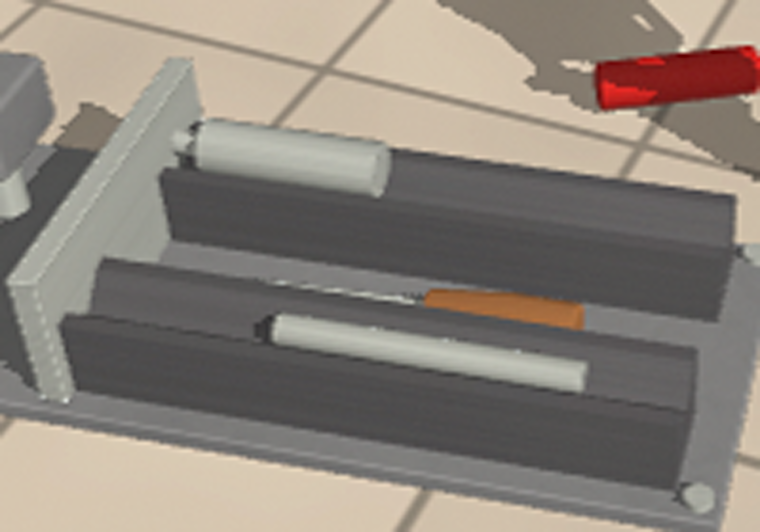

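In both views the nose touches the stop plate, at (720,355) in the top crop and (183,140) in the scene crop. The pin's rear is at s≈112, matching 211.5 - 100. The slim rod is where it was, and the arm is clear.

```bash
python3 -c "from rig import sign_off; print(sign_off())"
```

```text
the job is handed in; nothing more can be done
None
```

The thick pin now rests with its nose against the stop plate, and I've handed the job in. I pushed it along its own groove from behind with the shut fingers, never gripping or lifting it. Sliding took about 2–4 N. It was seated when the tool stopped moving and the force rose to about 10 N, well under the 30 N ramming limit. I then backed the arm straight off and clear, about 10 s in.

**Seating:** both cameras afterwards show the nose at the plate. The rear end reads 111–113 mm along the groove, against an expected 111.5 mm. The pin's top is at about 65–67 mm, so it is still seated in the groove.

**Slim pin:** its position along the groove changed by less than 1 mm between the before and after top views, which is within measurement noise.

**Disagreement:** the scene camera placed the pin about 6 mm further sideways than the top camera, both before and after the push. It sees the pin from one side only. I relied on the top view and the wrist camera's depth for the groove, which agreed to within 1 mm.

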